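Close up the fittings chest

TASK

Close up the wooden fittings chest using only pushes of the fingertips: push its drawer fully home and slide its lid fully shut, and, once the lid is shut, swing the wooden turn-button all the way round across the chest so that it lies behind the lid's raised bar. The drawer may be done at any time. Leave the clay pot riding upright on the lid, lift nothing, and do not disturb the other things on the bench.

Things in the scene. Friction and masses are not known exactly. Their poses are not given: they have to be found in the camera images.
- chest: Pale wooden chest fixed to the bench, 160 mm deep (its x), 260 mm wide (its y), 110 mm high, with two 18 mm wide rails along its front and back top edges reaching 130 mm above the bench. Origin: centre of its underside, at bench height. Its x axis points from its drawer front to its back (away from the robot, within about 20 degrees), its y axis to its left as seen from the robot, z up.
- drawer (a joint): How far the drawer stands out (m): 0 fully home, its face flush with the chest front; it slides out along the chest's -x, up to 0.10. Its friction is about 1.5 N and it stays where it is left. It starts 0.04 to 0.08 out.
- drawer_face (a point): Centre of the drawer front's outer face, which looks along the chest's -x; moves with the drawer. It lies 70 mm above the bench and, when home, at chest x = -80 mm, y = 0. The front is a flat panel 232 mm wide, from 10 to 106 mm above the bench, without a handle (only a dark painted slot). The rail above it (to 130 mm) does not project past the face of the shut drawer.
- lid (a joint): How far the lid is open (m): 0 fully shut; it slides open along the chest's +y, up to 0.11, between the two rails. Friction about 2 N, stays where it is left. It starts 0.05 to 0.10 open.
- lid_bar (a point): Centre of the outer (chest +y) face of the raised wooden bar across the lid's left end; moves with the lid. With the lid shut it is at chest x = 0, y = 80 mm. It lies 133.5 mm above the bench. The bar is 120 mm long along chest x, 20 mm thick and rises 30 mm above the lid board, from 118.5 to 148.5 mm above the bench; its outer face is flush with the lid's left edge. To the left of the shut lid is a fixed ledge, 110 mm above the bench, 50 mm wide in chest y.
- lid_middle (a point): Centre of the upper face of the lid board (120 mm along chest x, 205 mm along chest y, 8 mm thick), 118.5 mm above the bench; moves with the lid; its axes are those of the chest. With the lid shut it is at chest x = 0, y = -22.5 mm.
- latch (a joint): Angle of the wooden turn-button (rad), growing clockwise as seen from above: 0 when it points along the chest's +y (sticking out over the chest's left side), pi/2 = 1.571 (a stop) when it points along the chest's +x, lying across the chest behind the lid's bar. It starts between -0.5 and 0 (clear of the lid). Stiff hinge, about 0.06 N m, stays where it is left.
- latch_pivot (a point): The turn-button's pivot, half-way up the button (140.5 mm above the bench), on the front rail near its left end: chest x = -71 mm, y = 105 mm. The button is a bar 20 mm wide, 20 mm high (130.5 to 150.5 mm above the bench), reaching from 15 mm behind the pivot to 75 mm beyond it.
- latch_tip (a point): Middle of the end face of the turn-button's long arm, 75 mm from the pivot; moves with it.
- pot_mid (a point): Centre, half-way up, of a small empty loose terracotta pot, 64 mm across the rim, 56 mm high, standing on the lid.
- jar_mid (a point): Centre of a bystander: an amber glass jar with a steel cap, 68 mm across, 95 mm high, standing on the bench to the chest's right.
- can_mid (a point): Centre of a bystander: a bare metal can, 76 mm across, 110 mm high, standing on the bench to the chest's right.
- offcut_mid (a point): Centre of a bystander: a dark timber offcut, 50 x 130 x 40 mm high, lying on the bench to the chest's left.
Mind the look-alikes: they are no part of the job. What is shaped like the part that bears pot_mid but green or yellow is not meant.

How it is judged:
On the way, in this order (a step that is already met when the one before it is completed fails the run):
1. the lid is slid fully shut (within 4 mm) while the turn-button is still out of its way (value of joint lid below 0.004 m and value of joint latch below 0.6 rad), for 0.1 s.
2. the turn-button is swung across behind the lid's bar (value of joint latch above 1.45 rad and value of joint lid below 0.004 m), for 0.1 s.
At the end, for the whole second after the job is handed in: Drawer and lid each within 4 mm of fully shut, turn-button within 0.12 rad of its stop across the chest (latch above 1.45 rad), the pot at rest upright on the lid, and jar, can and offcut within 20 mm of where they stood (all of step 2 and value of joint drawer below 0.004 m and angle between pot_mid's own z axis and vertical below 0.1 rad and x of pot_mid in the frame of lid_middle between -0.06 and 0.06 m and y of pot_mid in the frame of lid_middle between -0.1 and 0.1 m and z of pot_mid in the frame of lid_middle between 0.02 and 0.034 m and linear speed of pot below 0.02 m/s and distance of each of jar_mid, can_mid, offcut_mid from where it was at the start of the episode below 0.02 m); the robot touches nothing.
It fails at once if the pot is lifted off the lid (over 10 mm) (z of pot_mid in the frame of lid_middle above 0.038 m).
It fails at once if the pot is tipped over (angle between pot_mid's own z axis and vertical above 0.35 rad).
It fails at once if jar, can or offcut is moved by more than 20 mm (distance of any of jar_mid, can_mid, offcut_mid from where it was at the start of the episode above 0.02 m).
It also fails if it takes over 64 s, if anything falls off the work surface, if the arm or the gripper's body presses on something with over 40 N, if the wrist force passes 120 N, or if a joint passes its speed limit or range.

ROBOT

A 7-joint arm with a two-finger parallel gripper is mounted at the origin on the work surface. World frame = base frame: x ahead of the robot, y to its left, z up, the work surface at z = 0. Lengths are in m, angles in rad, forces in N, time in s.
With the tool pointing down it reaches from about 0.4 to 0.85 m from the base axis. Payload 6.9 kg.
Tool frame: the origin (TCP) lies at the very end of the fingers, on their centre line; the grasp point (between the pads) lies 19 mm behind it (robot.grasp_offset is the distance from the TCP to the grasp point, in m); z points along the fingers, y is the direction in which the jaws open and shut (so a half turn about z gives the same grasp; the last joint's range is limited). The gripper opens to 85 mm and grips with 20 to 120 N. Pads are 22 mm wide; open, the fingers measure 114 mm over their backs; the gripper's body (76 mm by 85 mm) begins 54 mm behind the grasp point. The pads swing forward as they close: fully open they stand 13 mm farther back than shut.
Start: joints at [-1.012, 0.507, -0.238, 1.5, 0.126, 1.149, -0.155], TCP at [0.274, 0.562, 0.231] pointing down, gripper open.
Joint ranges: [-3.08, 3.08], [-0.24, 2.05], [-1.43, 1.35], [0, 2.5], [-1.52, 4.66], [0.17, 1.96], [-2.89, 2.89]. Speed limits (rad/s): [2.39, 2.39, 3.14, 3.14, 3.14, 3.14, 3.14].

INTERFACE

Orientations are given as a unit quaternion [w, x, y, z].
In Python, from bench import status, optics, order, robot gives the robot as it stands.
- The arm moves only by the shell command python3 -m handwheel 'ROWS'. ROWS is JSON, a list of rows, each a list of 5 numbers: the closure in counts, from 0 (fully open) to 255 (shut), then the shift along the tool's x, y, z in m, then the turn about the tool's z in degrees. A call has 1 to 20 rows; each row shifts and turns the pose as measured when the row begins, along the tool's axes as they then stand; what a row does not reach is not made up. A row lasts 1/10 s, in which the tool goes at most 50 mm and 8.59 degrees, less where a joint would pass 70% of its speed; a pose out of reach is approached as far as the arm can. A call is refused whole if a number of a shift passes 0.05 or a number of a turn 8.59, either way. A call with a gripper value outside its range is refused whole. The fingers move at their own pace and stop on an object; the grip force is fixed at half the most. Time passes only in rows, so rows that do not move let the fingers close. It gives the time, the measured TCP pose, the force and the opening at its end, in the units of the state.
- status.sense(): the state, without advancing time (a new reading comes with each control period).
- optics.camera(name): name is "scene" or "side" or "wrist"; returns (picture, depth): 384x512x3 uint8, red, green, blue; 384x512 float32, m along the optical axis (not along the pixel's ray), 0 where there is no reading.
- optics.camera_model(name): a dict with "mtx" (3x3 intrinsics, pixels), "extrinsics" (4x4, takes a point from world to camera coordinates); the wrist camera has in their place "mount" (4x4, takes a point from camera to tool coordinates, whose origin is the TCP and whose axes are the flange's). Camera axes: x right, y up, looking along -z (the intrinsics and any distortion apply to the point x, -y, -z); pixel columns grow to the right and rows downward; lengths in m; the calibration is good to about 2 mm. A picture is of the moment at which its call begins: read the wrist's pose just before it. camera_model takes no time and is no camera call.
- order.hand_in(): hands the job in, once; it reports no verdict.
The state is a dict: "clock": time; "q": joint angles; "joint_velocities": joint speeds; "joint_torque": joint torques, N m; "ee_pos": TCP position; "tool_rot": TCP orientation; "force": force on the tool from outside, world axes, zero at the start; "torque": the same for the moment, N m; "width": finger opening in m.
Only numpy, scipy, OpenCV 4.12 (cv2) and the standard library are available. Lean on these libraries where they do the work, as an engineer would, in place of code of your own. Each camera call takes 0.05 s, during which the arm holds its last target.

## Working session

There is one attempt and no reset: what is moved stays moved. The work goes in short steps, Python scripts to look and compute and a shell command to move; the robot and the scene stay as the last step left them, time stands still between calls to the robot, and variables do not carry over. Pictures are saved under pics/ and viewed, and the job is handed in when it is done.

```bash
ls; mkdir -p pics
python3 - <<'E'
from bench import status, optics, order, robot
import cv2, numpy as np
s=status.sense(); print({k:np.round(v,3).tolist() for k,v in s.items()})
for n in("scene","side"):
    p,d=optics.camera(n); cv2.imwrite(f"pics/{n}0.png",cv2.cvtColor(p,cv2.COLOR_RGB2BGR)); np.save(f"pics/{n}0.npy",d); np.save(f"pics/{n}0rgb.npy",p)
    m=optics.camera_model(n); print(n,{k:np.round(v,3).tolist() for k,v in m.items()})
print(optics.camera_model("wrist"))
E
```

```text
pics
{'clock': 0.0, 'q': [-1.012, 0.508, -0.238, 1.501, 0.126, 1.149, -0.155], 'joint_velocities': [0.001, -0.0, 0.002, 0.0, 0.001, 0.0, 0.001], 'joint_torque': [-0.001, -62.059, -2.187, -24.966, 0.013, 0.012, 0.0], 'ee_pos': [0.274, 0.561, 0.23], 'tool_rot': [-0.0, 0.225, 0.974, -0.001], 'force': [-0.997, 0.326, 0.689], 'torque': [0.058, 0.02, 0.044], 'width': 0.086}
scene {'mtx': [[357.368, 0.0, 253.911], [0.0, 357.368, 186.991], [0.0, 0.0, 1.0]], 'extrinsics': [[-0.345, 0.939, -0.009, 0.239], [-0.623, -0.221, 0.751, 0.276], [0.702, 0.265, 0.661, -1.404], [0.0, 0.0, 0.0, 1.0]]}
side {'mtx': [[495.891, 0.0, 262.604], [0.0, 495.891, 194.906], [0.0, 0.0, 1.0]], 'extrinsics': [[0.817, -0.576, -0.021, -0.497], [0.365, 0.489, 0.792, -0.297], [-0.446, -0.655, 0.61, -0.986], [0.0, 0.0, 0.0, 1.0]]}
{'mtx': array([[340.02690233,   0.        , 255.54154625],
       [  0.        , 340.02690233, 193.30236486],
       [  0.        ,   0.        ,   1.        ]]), 'mount': array([[-3.79084073e-04,  9.49197316e-01,  3.14681285e-01,
         8.10550288e-02],
       [ 9.99999812e-01,  5.11553109e-04, -3.38376770e-04,
        -2.93440948e-04],
       [-4.82162512e-04,  3.14681098e-01, -9.49197332e-01,
        -1.41222623e-01],
       [ 0.00000000e+00,  0.00000000e+00,  0.00000000e+00,
         1.00000000e+00]])}
```

View pics/scene0.png

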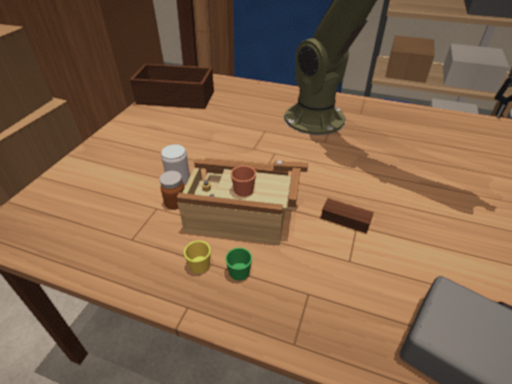

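View pics/side0.png

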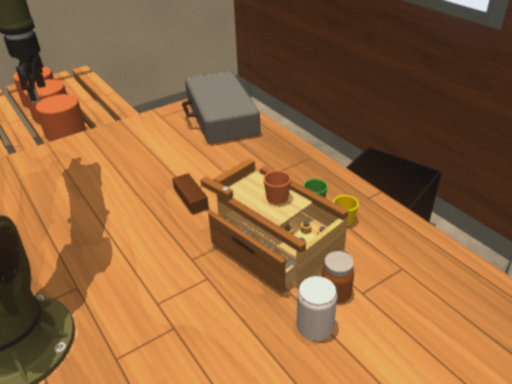

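Run:
```python
import cv2
a=cv2.imread("pics/scene0.png")[140:250,150:320]; cv2.imwrite("pics/scene0c.png",cv2.resize(a,None,fx=4.5,fy=4.5,interpolation=cv2.INTER_CUBIC))
a=cv2.imread("pics/side0.png")[150:350,160:370]; cv2.imwrite("pics/side0c.png",cv2.resize(a,None,fx=3,fy=3,interpolation=cv2.INTER_CUBIC))
```

```text
(no output)
```

View pics/scene0c.png

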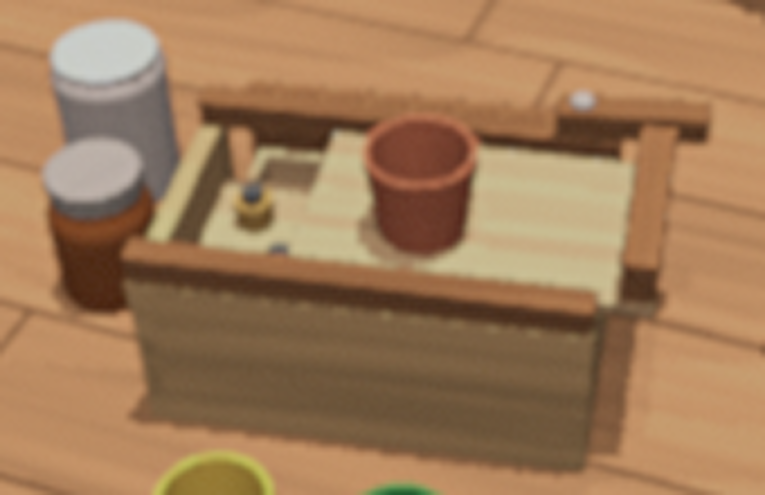

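View pics/side0c.png

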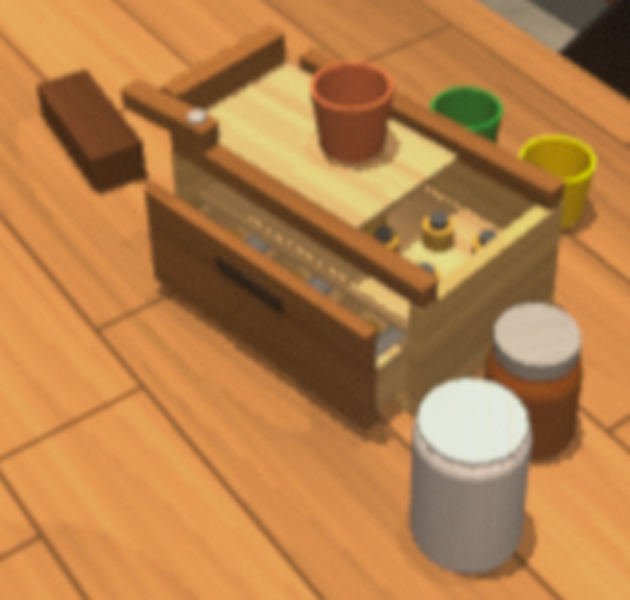

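```bash
cat > h.py <<'E'
import numpy as np, cv2
from bench import optics
def cam(n):
    m=optics.camera_model(n); return np.array(m["mtx"]),np.array(m["extrinsics"])
def cloud(n,d):
    K,E=cam(n); v,u=np.mgrid[:384,:512]
    P=np.stack([(u-K[0,2])/K[0,0]*d,-(v-K[1,2])/K[1,1]*d,-d],-1)
    return (P-E[:3,3])@E[:3,:3]
def ray(n,u,v,z):
    K,E=cam(n); r=np.array([(u-K[0,2])/K[0,0],-(v-K[1,2])/K[1,1],-1])@E[:3,:3]; c=-E[:3,:3].T@E[:3,3]
    return c+r*(z-c[2])/r[2]
E
python3 - <<'E'
from h import *
for n in("scene","side"):
    d=np.load(f"pics/{n}0.npy"); W=cloud(n,d); rgb=np.load(f"pics/{n}0rgb.npy")
    tab=W[(abs(W[...,2])<.03)&(W[...,0]>.3)&(W[...,0]<.9)&(abs(W[...,1])<.4)&(d>0)]
    print(n,"table z",np.median(tab[:,2]), np.std(tab[:,2]))
    roi=(W[...,0]>.35)&(W[...,0]<.95)&(abs(W[...,1])<.4)&(d>0)
    m=roi&(W[...,2]>.123)&(W[...,2]<.137)
    hsv=cv2.cvtColor(rgb,cv2.COLOR_RGB2HSV)
    im=(m*255).astype(np.uint8)
    vis=rgb.copy(); vis[m]=(255,0,255); vis[roi&(W[...,2]>.142)&(W[...,2]<.158)]=(0,255,255)
    vis[roi&(W[...,2]>.112)&(W[...,2]<.122)]=(0,0,255)
    vis=cv2.resize(vis[130:350,130:380],None,fx=3,fy=2.7,interpolation=cv2.INTER_NEAREST); cv2.imwrite(f"pics/{n}_z.png",vis[...,::-1])
E
```

```text
scene table z -0.0011720842764393706 0.004350419459171012
side table z 0.0006812266453804447 0.004482208783645781
```

View pics/scene_z.png

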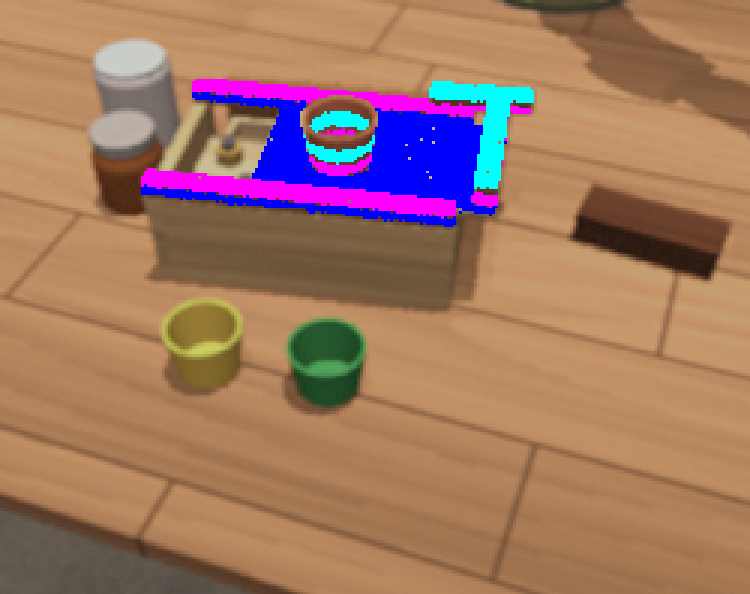

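View pics/side_z.png

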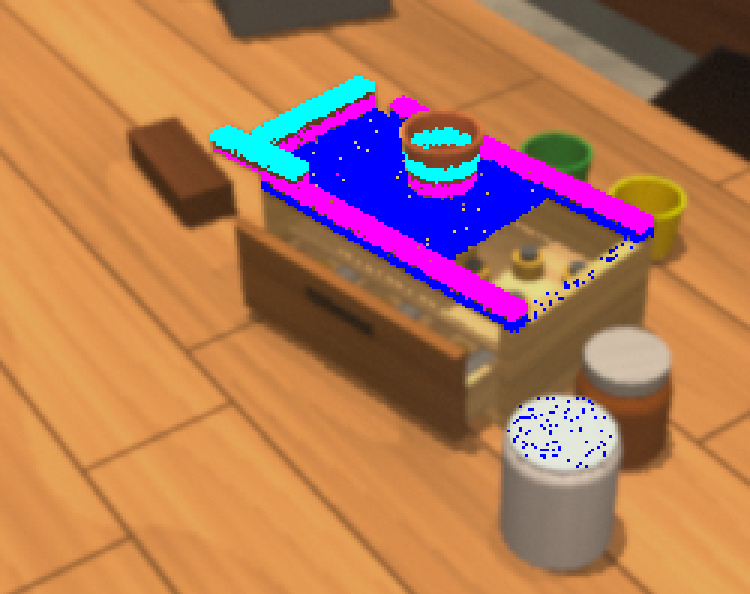

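Run:
```python
from h import *
def load(n): 
    d=np.load(f"pics/{n}0.npy"); return d,cloud(n,d),np.load(f"pics/{n}0rgb.npy")
for n in("scene","side"):
    d,W,rgb=load(n)
    roi=(W[...,0]>.35)&(W[...,0]<.95)&(abs(W[...,1])<.4)&(d>0)
    m=roi&(abs(W[...,2]-.130)<.004)
    c,lab,st,ce=cv2.connectedComponentsWithStats(m.astype(np.uint8),connectivity=8)
    for i in range(1,c):
        if st[i,4]>60:
            P=W[lab==i]; r=cv2.minAreaRect(P[:,:2].astype(np.float32)); b=cv2.boxPoints(r)
            print(n,"z.13",st[i],np.round(P.mean(0),4),"rect",np.round(r[1],4),round(r[2],2),np.round(b,4).tolist())
    m=roi&(abs(W[...,2]-.150)<.004)
    c,lab,st,ce=cv2.connectedComponentsWithStats(m.astype(np.uint8),connectivity=8)
    for i in range(1,c):
        if st[i,4]>20:
            P=W[lab==i]; r=cv2.minAreaRect(P[:,:2].astype(np.float32)); b=cv2.boxPoints(r)
            print(n,"z.15",st[i],np.round(P.mean(0),4),"rect",np.round(r[1],4),round(r[2],2),np.round(b,4).tolist())
    m=roi&(abs(W[...,2]-.106)<.004)
    c,lab,st,ce=cv2.connectedComponentsWithStats(m.astype(np.uint8),connectivity=8)
    for i in range(1,c):
        if st[i,4]>60:
            P=W[lab==i]; r=cv2.minAreaRect(P[:,:2].astype(np.float32)); b=cv2.boxPoints(r)
            print(n,"z.106",st[i],np.round(P.mean(0),4),"rect",np.round(r[1],4),round(r[2],2),np.round(b,4).tolist())
```

```text
scene z.13 [194 159  95  14 352] [ 0.537  -0.1057  0.1286] rect [0.0218 0.2609] 10.07 [[0.5009999871253967, 0.02979999966919422], [0.5467000007629395, -0.22709999978542328], [0.5681999921798706, -0.2232999950647354], [0.5224999785423279, 0.03359999880194664]]
scene z.13 [177 192 105  17 586] [ 0.6744 -0.0699  0.1285] rect [0.0225 0.257 ] 10.62 [[0.6389999985694885, 0.05249999836087227], [0.6862999796867371, -0.20000000298023224], [0.7084000110626221, -0.19589999318122864], [0.6610999703407288, 0.056699998676776886]]
scene z.15 [273 160  35  39 386] [0.549  0.0508 0.148 ] rect [0.1435 0.0894] 12.91 [[0.4878999888896942, 0.07559999823570251], [0.5078999996185303, -0.011500000022351742], [0.6478000283241272, 0.020500000566244125], [0.6277999877929688, 0.10769999772310257]]
scene z.15 [234 172  19   6  49] [ 0.5947 -0.0644  0.1501] rect [0.018  0.0454] 17.89 [[0.5809000134468079, -0.04410000145435333], [0.5947999954223633, -0.08730000257492065], [0.6118999719619751, -0.08179999887943268], [0.5979999899864197, -0.038600001484155655]]
scene z.15 [232 181  23   8  48] [ 0.6351 -0.0463  0.15
[... 2900 characters left out ...]
 [[0.4602000117301941, 0.010700000450015068], [0.5012000203132629, -0.21969999372959137], [0.5159000158309937, -0.21699999272823334], [0.4749000072479248, 0.013299999758601189]]
side z.106 [296 218  52  39 168] [ 0.6149 -0.2109  0.1065] rect [0.1617 0.0144] 9.98 [[0.54339998960495, -0.21279999613761902], [0.5458999872207642, -0.22699999809265137], [0.7052000164985657, -0.19900000095367432], [0.7027000188827515, -0.18479999899864197]]
side z.106 [298 279  38  29 249] [ 0.5037 -0.3345  0.1069] rect [0.0524 0.0685] 77.57 [[0.4699999988079071, -0.34700000286102295], [0.5370000004768372, -0.36169999837875366], [0.5482000112533569, -0.31049999594688416], [0.4812999963760376, -0.29580000042915344]]
```

The target pot is the terracotta one on the lid at scene (243,180), side (277,187). The yellow pot (198,256) and the green pot (238,264) stand on the bench, so they aren't meant. The chest yaw comes out at about 10.4° and its centre at about (0.603, -0.085). The drawer is about 44 mm out, the lid about 66 mm open and the latch about -0.2 rad. Next I shut the fingers and align the tool to the chest axes.

```bash
cat >> h.py <<'E'
from bench import status
from scipy.spatial.transform import Rotation as Rn
C0=np.array([.603,-.085]); YAW=np.radians(10.4)
ex=np.array([np.cos(YAW),np.sin(YAW)]); ey=np.array([-ex[1],ex[0]])
def c2w(x,y,z): return np.r_[C0+x*ex+y*ey,z]
def w2c(p): return np.r_[(p[:2]-C0)@ex,(p[:2]-C0)@ey,p[2:]]
def go(*targets):
    s=status.sense(); q=s["tool_rot"]; R=Rn.from_quat([q[1],q[2],q[3],q[0]]).as_matrix()
    p=np.array(s["ee_pos"]); print("t",round(s["clock"],2),"chest pos",np.round(w2c(p),4),"F",np.round(s["force"],1),"w",round(s["width"],4))
    a=np.degrees(np.arctan2(R[1,0],R[0,0])); print("tool x dir deg",round(a,1),"tilt z",np.round(R[:,2],3))
    for t in targets:
        t=c2w(*t); print("tool delta",np.round(R.T@(t-p),4)); p=t
E
python3 -m handwheel '[[255,0,0,0,-7.3],[255,0,0,0,-7.3],[255,0,0,0,-7.3],[255,0,0,0,-7.3],[255,0,0,0,-7.3]]'
python3 -c "
from h import *
go((0.005,.21,.2),(0.005,.21,.125))"
```

```text
clock: 0.6
ee_pos: [0.2731, 0.56, 0.228]
tool_rot: [-0.002, -0.103, 0.995, -0.003]
force: [0.5, 0.1, -0.3]
width: 0.0125
t 0.6 chest pos [-0.208  0.694  0.228] F [ 0.5  0.1 -0.3] w 0.0125
tool x dir deg -168.2 tilt z [-0.002 -0.006 -1.   ]
tool delta [-0.2013 -0.4889  0.0301]
tool delta [-0.0003  0.0004  0.075 ]
```

```bash
python3 -m handwheel '[[255,-0.017,-0.04,0.0025,1.4],[255,-0.017,-0.041,0.0025,0],[255,-0.017,-0.041,0.0025,0],[255,-0.017,-0.041,0.0025,0],[255,-0.017,-0.041,0.0025,0],[255,-0.017,-0.041,0.0025,0],[255,-0.017,-0.041,0.0025,0],[255,-0.017,-0.041,0.0025,0],[255,-0.017,-0.041,0.0025,0],[255,-0.017,-0.041,0.0025,0],[255,-0.017,-0.04,0.0025,0],[255,-0.01,-0.03,0.0025,0]]'
python3 -c "
from h import *
go((0.005,.21,.2),(0.005,.21,.125))"
```

```text
clock: 1.8
ee_pos: [0.5619, 0.1139, 0.1925]
tool_rot: [-0.006, -0.098, 0.995, -0.003]
force: [0.3, 0.5, -0.3]
width: 0.0002
t 1.8 chest pos [-0.0045  0.203   0.1925] F [ 0.3  0.5 -0.3] w 0.0002
tool x dir deg -168.7 tilt z [-0.011 -0.007 -1.   ]
tool delta [-0.0095  0.0068 -0.0077]
tool delta [-0.0009  0.0004  0.075 ]
```

```bash
python3 -m handwheel '[[255,-0.005,0.004,0.03,0.8],[255,-0.005,0.003,0.025,0],[255,0,0,0.01,0],[255,0,0,0.003,0],[255,0,0,0,0]]'
python3 - <<'E'
from h import *
for n in("side","scene"):
    p,d=optics.camera(n); np.save(f"pics/{n}1.npy",d)
    a=p[130:300,150:330] if n=="side" else p[110:240,150:330]
    cv2.imwrite(f"pics/{n}1.png",cv2.resize(a,None,fx=3.5,fy=3.5,interpolation=cv2.INTER_CUBIC)[...,::-1])
go((0.005,.146+.018,.125),(.005,.1,.125))
E
```

```text
clock: 2.3
ee_pos: [0.5725, 0.1133, 0.1211]
tool_rot: [-0.007, -0.085, 0.996, -0.005]
force: [0.1, -0.1, 0.3]
width: 0.0001
t 2.4 chest pos [0.0063 0.2008 0.122 ] F [0.2 0.7 0.4] w 0.0001
tool x dir deg -170.2 tilt z [-0.011 -0.011 -1.   ]
tool delta [ 0.001  -0.0368 -0.0027]
tool delta [-0.0007 -0.064   0.0006]
```

View pics/side1.png

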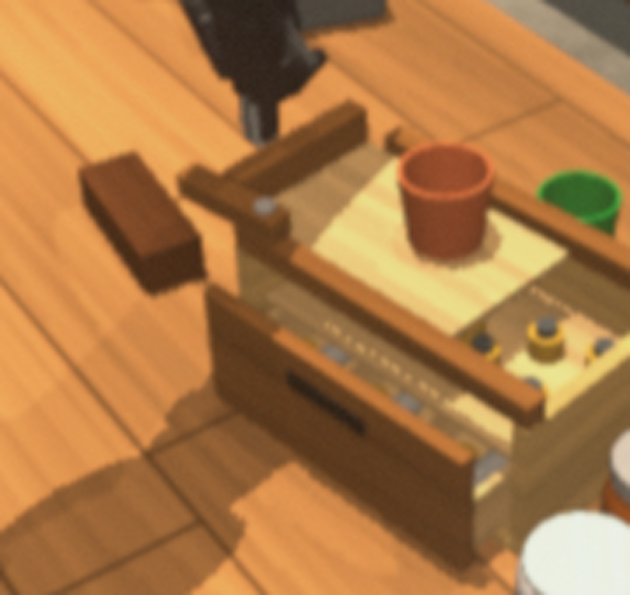

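View pics/scene1.png

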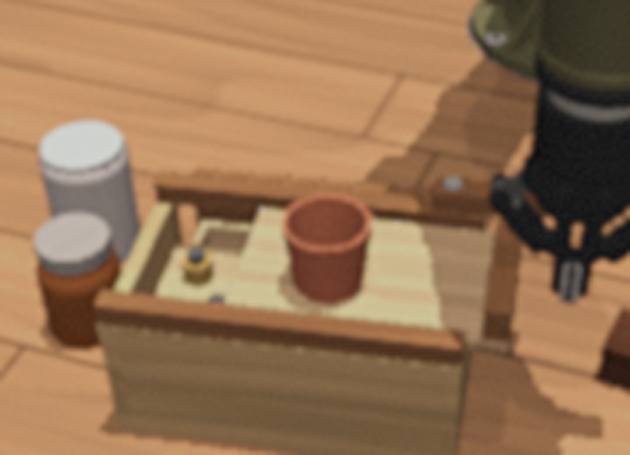

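The fingertip stands clear of the bar on its chest +y side (scene crop (570,290)). The bar, pot and button are unchanged. Pushing the lid now.

```bash
python3 -m handwheel '[[255,0,-0.01,-0.001,-0.3],[255,0,-0.01,-0.001,-0.3],[255,0,-0.008,0,0],[255,0,-0.006,0,0],[255,0,-0.008,0,0],[255,0,-0.01,0,0],[255,0,-0.01,0,0],[255,0,-0.01,0,0],[255,0,-0.01,0,0]]'
python3 -c "
from h import *
go((0.005,.095,.125))"
```

```text
clock: 3.3
ee_pos: [0.589, 0.0299, 0.1275]
tool_rot: [-0.004, -0.093, 0.996, -0.003]
force: [-0.0, 2.5, -1.0]
width: -0.0005
t 3.3 chest pos [0.007  0.1156 0.1275] F [-0.   2.5 -1. ] w -0.0005
tool x dir deg -169.4 tilt z [-0.007 -0.007 -1.   ]
tool delta [ 0.0021 -0.0206  0.0027]
```

```bash
python3 -m handwheel '[[255,0,-0.007,0,0],[255,0,-0.006,0,0],[255,0,-0.005,0,0],[255,0,-0.005,0,0]]'
python3 -c "
from h import *
go((0.005,.095,.125))"
```

```text
clock: 3.7
ee_pos: [0.5925, 0.0108, 0.1276]
tool_rot: [-0.005, -0.094, 0.996, 0.001]
force: [-6.3, 19.8, 1.7]
width: -0.0001
t 3.7 chest pos [0.007  0.0962 0.1276] F [-6.3 19.8  1.7] w -0.0001
tool x dir deg -169.2 tilt z [-0.009  0.001 -1.   ]
tool delta [ 0.002  -0.0012  0.0026]
```

```bash
python3 -m handwheel '[[255,0,-0.003,0,0]]'; python3 -m handwheel '[[255,0,0.004,0,0],[255,0,0.01,0,0],[255,0,0.03,0,0],[255,0,0.035,0,0],[255,0,0,0,0]]'
python3 - <<'E'
from h import *
for n in("side","scene"):
    p,d=optics.camera(n); np.save(f"pics/{n}2.npy",d)
    a=p[130:300,150:330] if n=="side" else p[110:240,150:330]
    cv2.imwrite(f"pics/{n}2.png",cv2.resize(a,None,fx=3.5,fy=3.5,interpolation=cv2.INTER_CUBIC)[...,::-1])
    W=cloud(n,d); X=(W[...,:2]-C0)@np.stack([ex,ey],1)
    m=(d>0)&(abs(W[...,2]-.1485)<.003)&(abs(X[...,0])<.07)&(X[...,1]>.04)&(X[...,1]<.12)
    print(n,"bar top y range",np.percentile(X[m][:,1],[2,50,98]).round(4), "x",np.percentile(X[m][:,0],[2,98]).round(4))
    m=(d>0)&(abs(W[...,2]-.1505)<.005)&(X[...,1]>.08)&(X[...,0]<-.055)&(X[...,0]>-.16)&(X[...,1]<.2)
    r=cv2.minAreaRect(X[m].astype(np.float32)); print("latch",r, cv2.boxPoints(r).round(4).tolist())
go((-.13,.16,.2))
E
```

```text
clock: 3.8
ee_pos: [0.5924, 0.0112, 0.1277]
tool_rot: [-0.005, -0.095, 0.995, 0.003]
force: [-1.9, 5.4, 0.1]
width: 0.0001
clock: 4.3
ee_pos: [0.578, 0.0891, 0.1287]
tool_rot: [-0.004, -0.093, 0.996, 0.002]
force: [-0.2, 0.5, -0.1]
width: -0.0001
side bar top y range [0.0611 0.0706 0.0971] x [-0.0664  0.0556]
latch ((-0.07406429946422577, 0.13101398944854736), (0.02275915816426277, 0.10250618308782578), 3.573573112487793) [[-0.08860000222921371, 0.18150000274181366], [-0.08219999819993973, 0.07919999957084656], [-0.05950000137090683, 0.08060000091791153], [-0.06589999794960022, 0.18289999663829803]]
scene bar top y range [0.0605 0.0705 0.0961] x [-0.0645  0.0586]
latch ((-0.07168039679527283, 0.11504616588354111), (0.022609466686844826, 0.05063960701227188), 3.3785645961761475) [[-0.08449999988079071, 0.1396999955177307], [-0.08150000125169754, 0.08910000324249268], [-0.05889999866485596, 0.09040000289678574], [-0.061900001019239426, 0.14100000262260437]]
t 4.4 chest pos [0.0068 0.1705 0.1284] F [-0.  -0.2 -0.7] w 0.0
tool x dir deg -169.6 tilt z [-0.008 -0.001 -1.   ]
tool delta [ 0.1374 -0.0103 -0.0705]
```

View pics/side2.png

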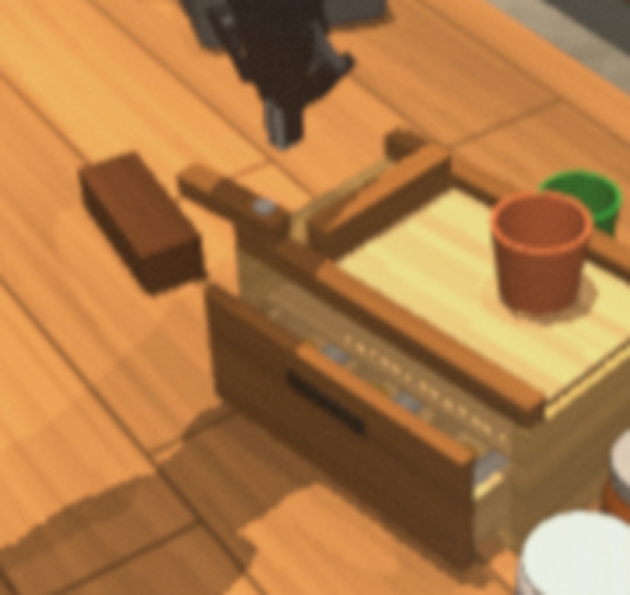

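View pics/scene2.png

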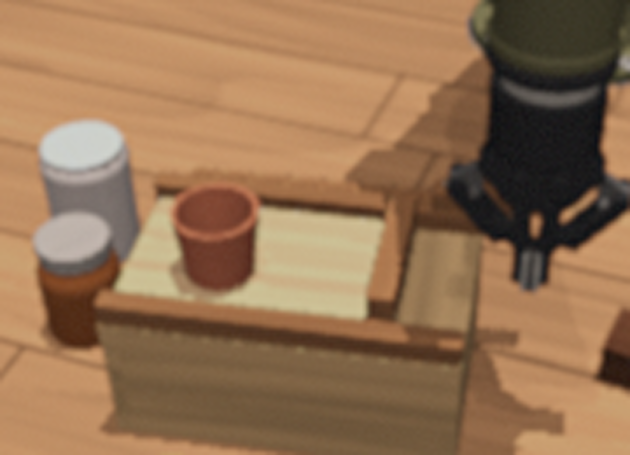

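The lid is shut: the bar top now spans chest y 0.0605–0.08 and the force rose to 20 N at the stop. The pot moved with it and is still upright. The side view gives the button at about -0.06 rad with its tip at chest (-0.077, 0.182). Next I go over to its front side.

```bash
python3 -m handwheel '[[255,0,0,-0.045,0],[255,0.01,0,-0.02,0],[255,0.035,-0.003,0,0],[255,0.035,-0.004,0,0],[255,0.03,-0.004,0,0],[255,0.015,0,0,0],[255,0,0,0,0]]'
python3 -c "
from h import *
go((-.12,.158,.19),(-.12,.158,.137)); print(status.sense()['q'])"
```

```text
clock: 5.1
ee_pos: [0.4562, 0.0393, 0.1965]
tool_rot: [-0.004, -0.084, 0.996, -0.004]
force: [0.5, -0.1, 0.1]
width: 0.0
t 5.1 chest pos [-0.122   0.1488  0.1965] F [ 0.5 -0.1  0.1] w 0.0
tool x dir deg -170.4 tilt z [-0.006 -0.009 -1.   ]
tool delta [-0.0019  0.0093  0.0064]
tool delta [-0.0004  0.0004  0.053 ]
[ 0.11933299  0.30007011 -0.3479519   1.9660761   0.13826295  0.90547233
  1.43802404]
```

```bash
python3 -m handwheel '[[255,-0.002,0.009,0.03,-0.8],[255,0,0,0.025,0],[255,0,0,0.004,0],[255,0,0,0,0]]'
python3 -c "
from h import *
go((-.12,.158,.137),(-.095,.16,.137))"
python3 - <<'E'
from h import *
p,d=optics.camera("side"); cv2.imwrite("pics/side3.png",cv2.resize(p[130:300,150:330],None,fx=3.5,fy=3.5,interpolation=cv2.INTER_CUBIC)[...,::-1])
E
```

```text
clock: 5.5
ee_pos: [0.4609, 0.0446, 0.1377]
tool_rot: [-0.0, -0.088, 0.996, -0.006]
force: [0.4, 0.4, -0.3]
width: 0.0002
t 5.5 chest pos [-0.1163  0.1531  0.1377] F [ 0.4  0.4 -0.3] w 0.0002
tool x dir deg -169.9 tilt z [ 0.    -0.011 -1.   ]
tool delta [0.0037 0.0049 0.0007]
tool delta [-0.025   0.0022 -0.0001]
```

View pics/side3.png

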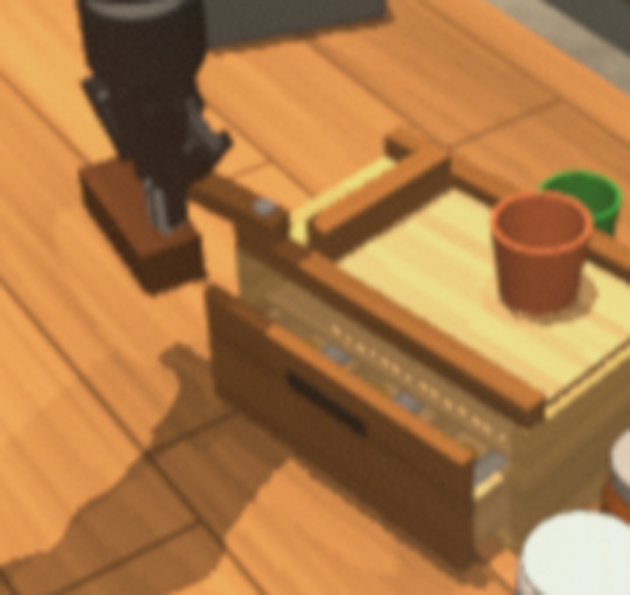

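The fingertip (crop (165,215)) stands on the front side of the button, near its free end and clear of it. Next I close the gap and start the arc.

```bash
python3 -m handwheel '[[255,-0.008,0.003,0.001,0],[255,-0.007,0.002,0,0],[255,-0.006,0.002,0,0],[255,-0.006,0.002,0,6],[255,-0.006,0.002,0,6],[255,-0.006,0.002,0,6],[255,-0.006,0.002,0,6]]'
python3 -c "
from h import *
import sys
go((-.1,.16,.137))
s=status.sense();q=s['tool_rot'];R=Rn.from_quat([q[1],q[2],q[3],q[0]]).as_matrix();p=w2c(np.array(s['ee_pos']))[:2]
th=np.radians(190.4-np.degrees(np.arctan2(R[1,0],R[0,0]))%360);u=np.array([np.sin(th),np.cos(th)]);n=np.array([np.cos(th),-np.sin(th)]);v=p-np.array([-.071,.105])
print('th',np.degrees(th),'r',v@u,'off',v@n, 'implied latch',np.degrees(np.arctan2(v[0],v[1])+np.arcsin(.021/np.hypot(*v))))"
```

```text
clock: 6.25
ee_pos: [0.5079, 0.0641, 0.1396]
tool_rot: [0.001, 0.129, 0.992, -0.006]
force: [-2.1, -1.1, -0.7]
width: 0.0001
t 6.25 chest pos [-0.0666  0.1638  0.1396] F [-2.1 -1.1 -0.7] w 0.0001
tool x dir deg 165.2 tilt z [ 0.    -0.012 -1.   ]
tool delta [ 0.0286 -0.0176  0.0027]
th 25.222671090104118 r 0.05505291144612021 off -0.02107548176972078 implied latch 25.14413475703906
```

```bash
cat > l.py <<'E'
from h import *
go()
s=status.sense();q=s['tool_rot'];R=Rn.from_quat([q[1],q[2],q[3],q[0]]).as_matrix();p=w2c(np.array(s['ee_pos']))[:2]
th=np.radians(190.4-np.degrees(np.arctan2(R[1,0],R[0,0]))%360);u=np.array([np.sin(th),np.cos(th)]);n=np.array([np.cos(th),-np.sin(th)]);v=p-np.array([-.071,.105])
print('th',np.degrees(th),'r',v@u,'off',v@n, 'implied latch',np.degrees(np.arctan2(v[0],v[1])+np.arcsin(.021/np.hypot(*v))))
E
python3 -m handwheel '[[255,-0.006,0.002,0.001,6],[255,-0.006,0.002,0.001,6],[255,-0.006,0.002,0,6],[255,-0.006,0.002,0,6],[255,-0.006,0.002,0,6],[255,-0.006,0.002,0,6],[255,-0.006,0.002,0,6],[255,-0.006,0.002,0,6]]'; python3 l.py
```

```text
clock: 7.05
ee_pos: [0.557, 0.054, 0.1391]
tool_rot: [0.001, 0.534, 0.846, -0.005]
force: [-0.6, 0.7, -0.1]
width: 0.0003
t 7.05 chest pos [-0.0202  0.145   0.1391] F [-0.6  0.7 -0.1] w 0.0003
tool x dir deg 115.5 tilt z [-0.004 -0.01  -1.   ]
th 74.92278444362799 r 0.05950109737783603 off -0.02539905066961889 implied latch 70.74798104315579
```

```bash
python3 -m handwheel '[[255,-0.007,0.001,0.001,6],[255,-0.007,0,0.001,6],[255,-0.006,0,0,3]]'; python3 l.py; python3 -m handwheel '[[255,-0.004,0,0,0]]'; python3 l.py
```

```text
clock: 7.35
ee_pos: [0.5676, 0.0391, 0.1384]
tool_rot: [0.002, 0.643, 0.766, -0.003]
force: [-2.3, 10.6, -1.5]
width: -0.0001
t 7.35 chest pos [-0.0124  0.1284  0.1384] F [-2.3 10.6 -1.5] w -0.0001
tool x dir deg 100.0 tilt z [-0.001 -0.007 -1.   ]
th 90.43831489627546 r 0.05844629722765942 off -0.023858629372841604 implied latch 87.66231841999046
clock: 7.45
ee_pos: [0.5677, 0.0391, 0.1383]
tool_rot: [-0.0, 0.643, 0.766, -0.002]
force: [-7.0, 13.7, 1.1]
width: -0.0
t 7.45 chest pos [-0.0123  0.1285  0.1383] F [-7.  13.7  1.1] w -0.0
tool x dir deg 100.0 tilt z [-0.003 -0.003 -1.   ]
th 90.38698632084945 r 0.05850201697148961 off -0.023868532578996127 implied latch 87.60407384375365
```

The force stands at about 14 N with no further motion, so the button is at its stop. I back off, rise and check in the images.

```bash
python3 -m handwheel '[[255,0.005,0,0,0],[255,0.02,0,0,0],[255,0.03,0,-0.03,0],[255,0.01,0,-0.045,0],[255,0,0,-0.01,0],[255,0,0,0,0]]'
python3 - <<'E'
from h import *
for n in("side","scene"):
    p,d=optics.camera(n)
    a=p[130:300,150:330] if n=="side" else p[110:240,150:330]
    cv2.imwrite(f"pics/{n}4.png",cv2.resize(a,None,fx=3.5,fy=3.5,interpolation=cv2.INTER_CUBIC)[...,::-1])
    W=cloud(n,d); X=(W[...,:2]-C0)@np.stack([ex,ey],1)
    m=(d>0)&(abs(W[...,2]-.1505)<.004)&(X[...,1]>.088)&(X[...,0]<.02)&(X[...,0]>-.1)&(X[...,1]<.125)
    r=cv2.minAreaRect(X[m].astype(np.float32)); print(n,"latch",m.sum(), r)
    m=(d>0)&(abs(W[...,2]-.1485)<.003)&(abs(X[...,0])<.05)&(X[...,1]>.04)&(X[...,1]<.09)
    print("bar y",np.percentile(X[m][:,1],[2,50,98]).round(4))
go((-.13,.16,.22),(-.14,0,.2),(-.14,0,.088))
E
```

```text
clock: 8.05
ee_pos: [0.5585, 0.1095, 0.2267]
tool_rot: [0.0, 0.641, 0.768, -0.001]
force: [-1.1, -0.2, -0.9]
width: -0.0001
side latch 223 ((-0.042527344077825546, 0.10609303414821625), (0.09096589684486389, 0.022219492122530937), 1.5730204582214355)
bar y [0.0602 0.0701 0.0816]
scene latch 163 ((-0.03822295740246773, 0.10477731376886368), (0.01955321989953518, 0.09030541032552719), 89.80171966552734)
bar y [0.0607 0.0698 0.0795]
t 8.15 chest pos [-0.0094  0.1987  0.2251] F [-0.2 -0.5 -0.5] w -0.0001
tool x dir deg 100.2 tilt z [-0.004 -0.002 -1.   ]
tool delta [-0.0391 -0.1205  0.0056]
tool delta [-0.16   -0.0094  0.0203]
tool delta [0.0002 0.0005 0.112 ]
```

View pics/side4.png

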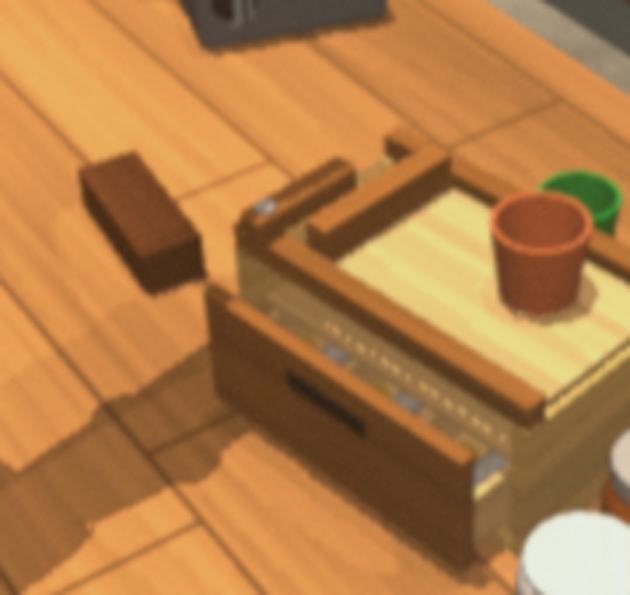

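View pics/scene4.png

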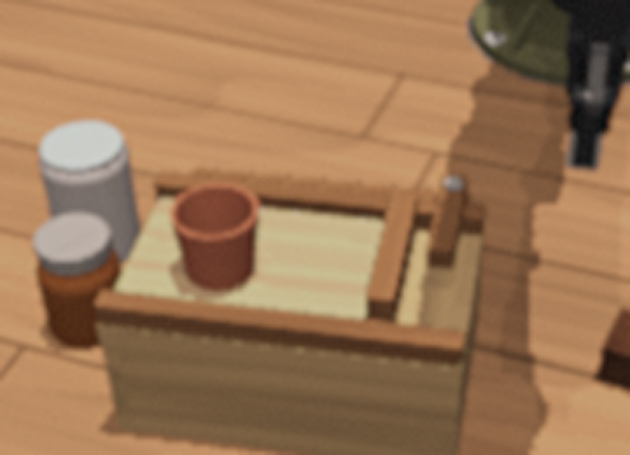

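The button lies across at about 90° behind the bar (side crop (300,190), scene crop (445,225)). The bar is still at y 0.06–0.08 and the pot is upright. Now the drawer: I turn the tool back and go to the front.

```bash
python3 -m handwheel '[[255,0,0,0,-8.2],[255,0,0,0,-8.2],[255,0,0,0,-8.2],[255,0,0,0,-8.2],[255,0,0,0,-8.2],[255,0,0,0,-8.2],[255,0,0,0,-8.2],[255,0,0,0,-8.2],[255,0,0,0,-8.2],[255,0,0,0,-8.2],[255,0,0,0,-8.2]]'
python3 -c "
from h import *
go((-.16,.16,.22),(-.16,0,.2),(-.16,0,.088))"
```

```text
clock: 9.25
ee_pos: [0.5518, 0.0981, 0.2062]
tool_rot: [-0.016, -0.116, 0.993, -0.004]
force: [0.0, -0.2, -0.6]
width: -0.0
t 9.25 chest pos [-0.0173  0.1893  0.2062] F [ 0.  -0.2 -0.6] w -0.0
tool x dir deg -166.7 tilt z [-0.032 -0.011 -0.999]
tool delta [ 0.1444 -0.0222 -0.009 ]
tool delta [ 0.0074 -0.1597  0.0208]
tool delta [-0.0037  0.0004  0.1119]
```

```bash
python3 -m handwheel '[[255,0.035,-0.005,-0.006,3],[255,0.036,-0.005,-0.006,0],[255,0.036,-0.005,-0.006,0],[255,0.03,-0.005,-0.004,0],[255,0.01,-0.03,0,0],[255,0,-0.03,0,0],[255,0,-0.03,0,0],[255,0,-0.03,0,0],[255,0,-0.03,0,0],[255,0,0,0,0]]'
python3 -c "
from h import *
go((-.16,0,.2),(-.16,0,.088))"
```

```text
clock: 10.25
ee_pos: [0.4261, -0.1111, 0.2197]
tool_rot: [-0.029, -0.087, 0.996, -0.003]
force: [0.2, 0.2, 0.6]
width: -0.0
t 10.25 chest pos [-0.1787  0.0063  0.2197] F [0.2 0.2 0.6] w -0.0
tool x dir deg -170.0 tilt z [-0.057 -0.011 -0.998]
tool delta [-0.0199 -0.0061  0.0186]
tool delta [-6.500e-03  1.000e-04  1.118e-01]
```

```bash
python3 -m handwheel '[[255,-0.01,-0.004,0.03,0],[255,-0.01,-0.002,0.03,0],[255,-0.002,0,0.03,0],[255,-0.001,0,0.025,0],[255,0,0,0.01,0],[255,0,0,0,0]]'
python3 - <<'E'
from h import *
go((-.14,0,.088)); print(np.round(status.sense()['q'],2))
p,d=optics.camera("side"); cv2.imwrite("pics/side5.png",cv2.resize(p[130:330,150:330],None,fx=3,fy=3,interpolation=cv2.INTER_CUBIC)[...,::-1])
E
```

```text
clock: 10.85
ee_pos: [0.4385, -0.1157, 0.0835]
tool_rot: [-0.033, -0.083, 0.996, -0.001]
force: [-0.8, 0.2, 0.6]
width: 0.0
t 10.85 chest pos [-0.1674 -0.0005  0.0835] F [-0.8  0.2  0.6] w 0.0
tool x dir deg -170.5 tilt z [-0.065 -0.007 -0.998]
tool delta [-0.027   0.001  -0.0062]
[ 0.3   0.47 -0.15  2.08  0.14  0.66  1.78]
```

View pics/side5.png

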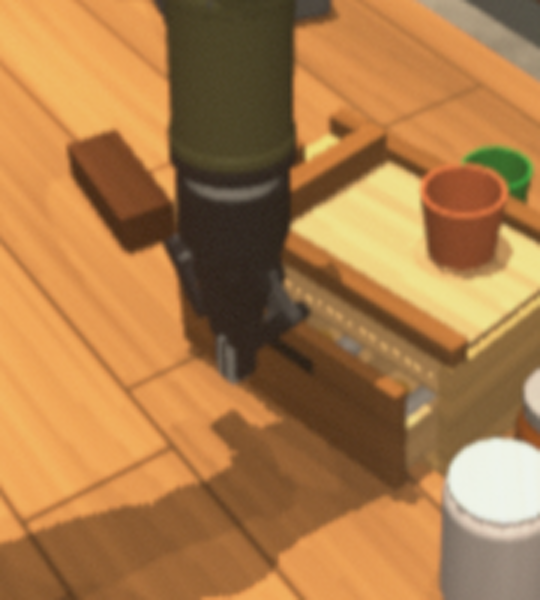

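```bash
python3 -m handwheel '[[255,-0.01,0,-0.003,0],[255,-0.01,0,-0.003,0],[255,-0.008,0,-0.001,0],[255,-0.01,0,-0.001,0],[255,-0.01,0,-0.001,0],[255,-0.01,0,-0.001,0]]'
python3 -c "
from h import *
go((-.092,0,.09))"
```

```text
clock: 11.5
ee_pos: [0.5001, -0.1055, 0.0928]
tool_rot: [-0.033, -0.083, 0.996, -0.001]
force: [-1.5, 0.0, -1.6]
width: -0.0001
t 11.5 chest pos [-0.1049 -0.0016  0.0928] F [-1.5  0.  -1.6] w -0.0001
tool x dir deg -170.5 tilt z [-0.065 -0.007 -0.998]
tool delta [-0.0131  0.0018  0.002 ]
```

```bash
python3 -m handwheel '[[255,-0.005,0,0,0],[255,-0.005,0,0,0],[255,-0.004,0,0,0]]'; python3 -m handwheel '[[255,-0.004,0,0,0]]'
python3 -c "
from h import *
go((-.092,0,.09))"
```

```text
clock: 11.8
ee_pos: [0.5104, -0.1036, 0.0921]
tool_rot: [-0.038, -0.082, 0.996, -0.001]
force: [-23.3, -2.6, 24.4]
width: -0.0001
clock: 11.9
ee_pos: [0.51, -0.1037, 0.0922]
tool_rot: [-0.042, -0.082, 0.996, -0.001]
force: [-15.5, -0.8, 17.6]
width: 0.0002
t 11.9 chest pos [-0.0948 -0.0016  0.0922] F [-15.5  -0.8  17.6] w 0.0002
tool x dir deg -170.6 tilt z [-0.084 -0.009 -0.996]
tool delta [-0.003   0.0016  0.002 ]
```

The push met the stop, but the tool leans about 5° toward the chest. The +z force suggests the finger may be touching the rail edge before the drawer is fully home, so I back off and measure.

```bash
python3 -m handwheel '[[255,0.005,0,0,0],[255,0.02,0,0,0],[255,0.03,0,0,0],[255,0,0,0,0]]'
python3 - <<'E'
from h import *
go()
p,d=optics.camera("side"); cv2.imwrite("pics/side6.png",cv2.resize(p[130:330,150:330],None,fx=3,fy=3,interpolation=cv2.INTER_CUBIC)[...,::-1])
W=cloud("side",d); X=(W[...,:2]-C0)@np.stack([ex,ey],1)
# front surfaces: median chest x per height band, for right part of chest (unoccluded)
for y0,y1 in((-.11,-.08),(-.08,-.05)):
  for z0,z1 in((.02,.04),(.04,.06),(.06,.08),(.08,.1),(.113,.127)):
    m=(d>0)&(W[...,2]>z0)&(W[...,2]<z1)&(X[...,1]>y0)&(X[...,1]<y1)&(X[...,0]<-.05)&(X[...,0]>-.1)
    if m.sum(): print(y0,z0,m.sum(),np.median(X[m][:,0]).round(4),np.std(X[m][:,0]).round(4))
E
```

```text
clock: 12.3
ee_pos: [0.4562, -0.1127, 0.0974]
tool_rot: [-0.041, -0.082, 0.996, -0.001]
force: [0.0, -1.7, -0.1]
width: -0.0003
t 12.3 chest pos [-0.1493 -0.0008  0.0974] F [ 0.  -1.7 -0.1] w -0.0003
tool x dir deg -170.6 tilt z [-0.081 -0.01  -0.997]
-0.11 0.02 65 -0.0808 0.0009
-0.11 0.04 67 -0.081 0.0011
-0.11 0.06 69 -0.0812 0.0011
-0.11 0.08 74 -0.0811 0.0008
-0.11 0.113 69 -0.0801 0.0121
-0.08 0.02 64 -0.0811 0.001
-0.08 0.04 61 -0.0809 0.0009
-0.08 0.06 69 -0.081 0.0011
-0.08 0.08 67 -0.081 0.0009
-0.08 0.113 63 -0.0803 0.0122
```

View pics/side6.png

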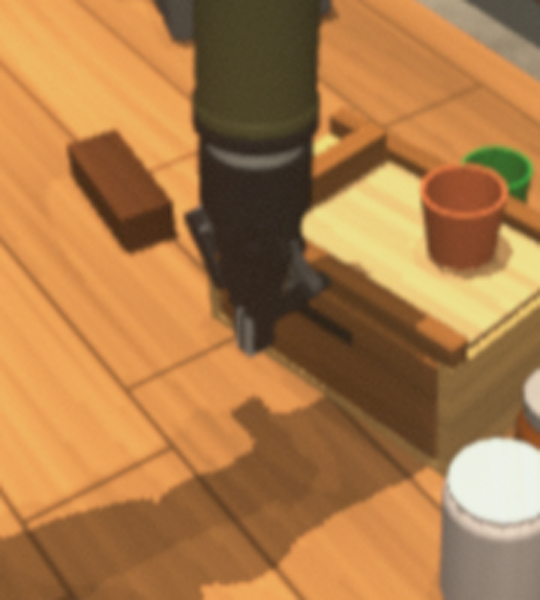

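The drawer looks nearly flush (crop (360,370)). I refine its offset against the chest's own fixed front.

Run:
```python
from h import *
Ds=[optics.camera("side")[1] for _ in range(3)]
for d in Ds:
    W=cloud("side",d); X=(W[...,:2]-C0)@np.stack([ex,ey],1)
    def f(z0,z1,y0,y1):
        m=(d>0)&(W[...,2]>z0)&(W[...,2]<z1)&(X[...,1]>y0)&(X[...,1]<y1)&(X[...,0]<-.07)&(X[...,0]>-.1)
        x=X[m]; 
        return round(float(np.median(x[:,0])),4) if len(x) else None,len(x)
    print("drawer .09-.102",f(.09,.102,-.11,-.05),"rail .112-.126",f(.112,.126,-.11,-.05),"frame right",f(.02,.1,-.129,-.118),"frame left",f(.03,.1,.118,.129))
```

```text
drawer .09-.102 (-0.0812, 87) rail .112-.126 (-0.0805, 99) frame right (-0.0794, 171) frame left (-0.0797, 14)
drawer .09-.102 (-0.0809, 91) rail .112-.126 (-0.0803, 104) frame right (-0.0793, 167) frame left (-0.0799, 15)
drawer .09-.102 (-0.0809, 82) rail .112-.126 (-0.0805, 103) frame right (-0.0796, 162) frame left (-0.0799, 16)
```

The drawer stands 0.6–1.5 mm proud of the rail and frame, within the 4 mm allowed. I retreat and do a final check of everything.

```bash
python3 -m handwheel '[[255,0.02,0,-0.02,0],[255,0,0,-0.04,0],[255,0,0,-0.04,0],[255,0,0.03,-0.04,0],[255,0,0.04,-0.03,0],[255,0,0.045,0,0],[255,0,0.045,0,0],[255,0,0.045,0,0],[255,0,0.03,0,0],[255,0,0,0,0],[255,0,0,0,0]]'
python3 - <<'E'
from h import *
go()
for n in("side","scene"):
    p,d=optics.camera(n); d0=np.load(f"pics/{n}0.npy")
    a=p[130:330,150:370] if n=="side" else p[110:300,140:390]
    cv2.imwrite(f"pics/{n}7.png",cv2.resize(a,None,fx=3,fy=3,interpolation=cv2.INTER_CUBIC)[...,::-1])
    def top(d,z,c,r):
        W=cloud(n,d); m=(d>0)&(abs(W[...,2]-z)<.004)&(np.hypot(W[...,0]-c[0],W[...,1]-c[1])<r); return W[m][:,:2].mean(0).round(4) if m.sum() else None
    W=cloud(n,d); X=(W[...,:2]-C0)@np.stack([ex,ey],1)
    for nm,z,c in(("can",.11,(.51,-.325)),("jar",.095,(.59,-.29))): print(n,nm,top(d0,z,c,.045),top(d,z,c,.045))
    for nm,dd in(("before",d0),("after",d)):
        V=cloud(n,dd); Y=(V[...,:2]-C0)@np.stack([ex,ey],1); m=(dd>0)&(abs(V[...,2]-.04)<.004)&(Y[...,1]>.19)&(Y[...,1]<.36)&(abs(Y[...,0])<.12); print(" offcut",nm,m.sum(),V[m].mean(0).round(4))
    m=(d>0)&(abs(W[...,2]-.1745)<.004)&(X[...,1]<.05)&(X[...,1]>-.12)&(abs(X[...,0])<.06); P=X[m]; r=cv2.minEnclosingCircle(P.astype(np.float32)); print(" pot rim chest",r, "z",W[m][:,2].mean())
    m=(d>0)&(abs(W[...,2]-.1485)<.003)&(abs(X[...,0])<.05)&(X[...,1]>.04)&(X[...,1]<.09); print(" bar y",np.percentile(X[m][:,1],[2,50,98]).round(4))
    m=(d>0)&(abs(W[...,2]-.1505)<.004)&(X[...,1]>.088)&(X[...,0]<.02)&(X[...,0]>-.1)&(X[...,1]<.125); print(" latch",cv2.minAreaRect(X[m].astype(np.float32)))
E
```

```text
clock: 13.6
ee_pos: [0.4236, 0.131, 0.2776]
tool_rot: [-0.033, -0.085, 0.996, 0.002]
force: [-0.0, -1.1, -0.1]
width: -0.0001
t 13.6 chest pos [-0.1374  0.2448  0.2776] F [-0.  -1.1 -0.1] w -0.0001
tool x dir deg -170.2 tilt z [-0.066 -0.001 -0.998]
side can [ 0.5114 -0.3202] [ 0.5113 -0.3205]
side jar [ 0.6042 -0.2797] [ 0.604  -0.2794]
 offcut before 543 [0.511  0.1976 0.0404]
 offcut after 546 [0.511  0.1976 0.0402]
 pot rim chest ((0.014979809522628784, -0.05494691804051399), 0.03385107219219208) z 0.17396137072976206
 bar y [0.0603 0.0696 0.0817]
 latch ((-0.04204447567462921, 0.10586322844028473), (0.09214378148317337, 0.022643182426691055), 0.2696363031864166)
scene can [ 0.5156 -0.3202] [ 0.5158 -0.3204]
scene jar [ 0.6063 -0.2797] [ 0.6064 -0.2797]
 offcut before 613 [0.5162 0.2025 0.0384]
 offcut after 615 [0.516  0.2017 0.0383]
 pot rim chest ((0.016334066167473793, -0.056171536445617676), 0.03290385380387306) z 0.1727178213049378
 bar y [0.0607 0.0698 0.0792]
 latch ((-0.039423320442438126, 0.10479313880205154), (0.01955467462539673, 0.0896606296300888), 89.76171112060547)
```

View pics/side7.png

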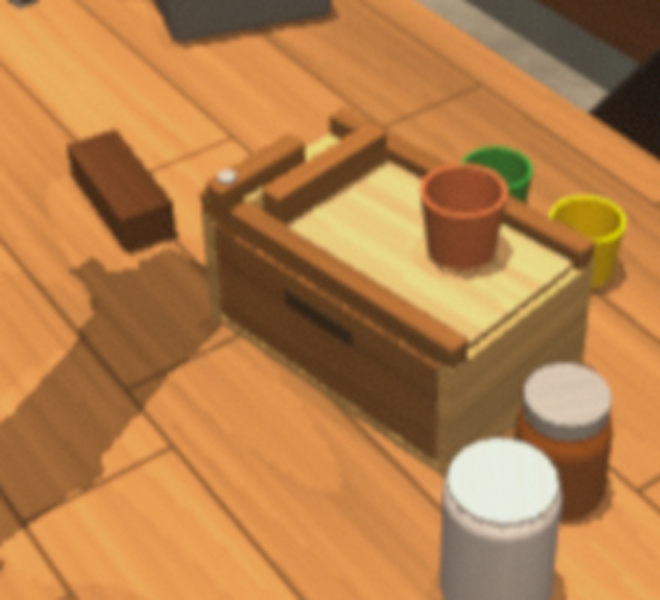

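View pics/scene7.png

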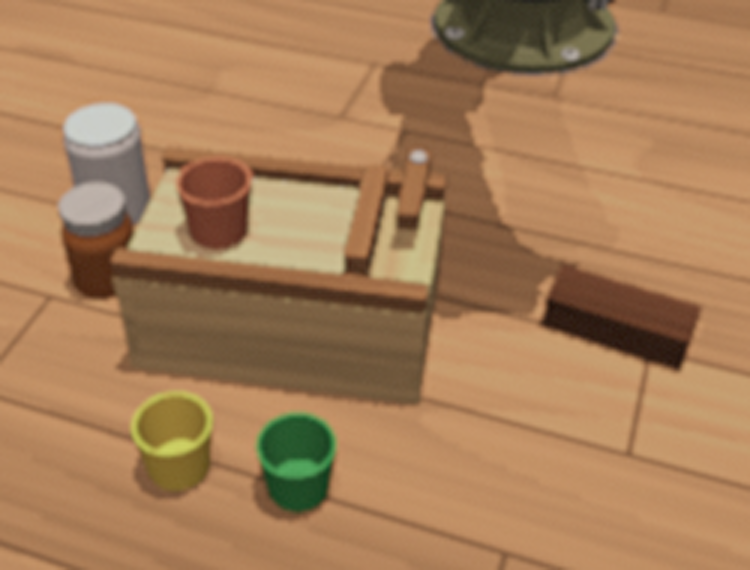

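Both views show everything as wanted. The drawer is flush, the lid shut, the button across behind the bar and the pot upright. The bystanders have not moved and the arm is clear, so I hand in.

```bash
python3 -c "
from bench import order
print(order.hand_in())"
```

```text
the job is handed in; nothing more can be done
None
```

I closed the chest with fingertip pushes alone and handed it in at about 14 s of the 64 s. I pushed the lid shut by its bar, swung the turn-button round to its stop, then pushed the drawer home.

The last checks, from both cameras unless noted:

| Item | What the check showed |
|---|---|
| Lid | Bar centred at chest y of about 0.070 m, so its outer face is at 0.080 m, where it should be when shut |
| Turn-button | About 90° across the chest, within about 0.5°, and behind the bar |
| Pot | Upright, about (0.015, -0.033) m from the lid middle |
| Jar, can, offcut | Within 1 mm of where they started |
| Drawer (side camera only) | About 0.6 mm proud of the rail and 1.5 mm proud of the chest frame; the limit is 4 mm |

**Drawer:** by the final push the tool had tilted about 5°, and an upward force suggests the finger touched the rail edge. The drawer may therefore be about 1 mm short of fully home. I accepted this because it is inside the limit, and did not push again.

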